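# Stroke the sealant gun before resealing the sink

## Robot

A 6-joint arm with a two-finger parallel gripper is mounted at the origin on the work surface. World frame = base frame: x ahead of the robot, y to its left, z up, the work surface at z = 0. Lengths are in m, angles in rad, forces in N, time in s.
With the tool pointing down it reaches from about 0.3 to 0.875 m from the base axis. Payload 6.4 kg.
Tool frame: the origin (TCP) lies at the very end of the fingers, on their centre line; the grasp point (between the pads) lies 19 mm behind it; z points along the fingers, y is the direction in which the jaws open and shut (so a half turn about z gives the same grasp; the last joint's range is limited). The gripper opens to 85 mm and grips with 20 to 120 N. Pads are 22 mm wide; open, the fingers measure 114 mm over their backs; the gripper's body (76 mm by 85 mm) begins 54 mm behind the grasp point. The pads swing forward as they close: fully open they stand 13 mm farther back than shut.
Start: joints at [-1.473, 0.181, 1.607, -0, 1.354, -0.206], TCP at [0.172, -0.549, 0.231] pointing down, gripper open.
Joint ranges: [-2.99, 2.99], [-0.89, 2.07], [0.3, 2.58], [-1.14, 4.28], [0, 2.63], [-3.12, 3.12]. Speed limits (rad/s): [2.57, 2.57, 3.01, 3.14, 3.14, 3.14].

## Interface

Orientations are given as a unit quaternion [w, x, y, z].
In Python, from bench import * gives the robot as it stands.
- The arm moves only by the tool arm_command, never from a script. Its argument "motion" is text: rows parted by semicolons, each of 7 numbers parted by spaces: the shift along the tool's x, y, z in units of 0.2 m (1.0 is 0.2 m), then the turn, a rotation vector about the tool's x, y, z in units of 60 degrees (1.0 is 60 degrees), then the opening, from 0 (shut) to 1 (fully open). In form: tx ty tz ax ay az grip; .... A call has 1 to 10 rows; each row shifts and turns the pose as measured when the row begins, along the tool's axes as they then stand; what a row does not reach is not made up. A row lasts 1/12 s, in which the tool goes at most 41.7 mm and 7.16 degrees, less where a joint would pass 70% of its speed; a pose out of reach is approached as far as the arm can. A call with a number of a shift or a turn outside -1 to 1 is refused whole. A call with a gripper value outside its range is refused whole. The fingers move at their own pace and stop on an object; the grip force is fixed at half the most. Time passes only in rows, so rows that do not move let the fingers close. It gives the time, the measured TCP pose, the force and the opening at its end, in the units of the state.
- get_obs(): the state, without advancing time (a new reading comes with each control period).
- camera(name): name is "side" or "top" or "wrist"; returns a dict with "img" (400x640x3 uint8, red, green, blue), "intrinsics" (3x3 intrinsics, pixels), "pose" (4x4, takes a point from camera to world coordinates); the wrist camera has in their place "mount" (4x4, takes a point from camera to tool coordinates, whose origin is the TCP and whose axes are the flange's). Camera axes: x right, y down, z forward; pixel columns grow to the right and rows downward; lengths in m; the calibration is good to about 2 mm. A picture is of the moment at which its call begins: read the wrist's pose just before it. There is no depth.
- hand_in(): hands the job in, once; it reports no verdict.
Trained networks look in the newest picture that a camera, given by its name, has taken for a name from the list of things; names that differ only in an ending like _2 or _b are one class to them, and where a whole thing is asked for, a point or a joint stands for the part that bears it (a point fixed in the world has none). Each returns a list of dicts, best first, with "conf" (0 to 1); they miss things now and then, are a little off and sometimes report something else, mostly with a low value. They report only what shows in the picture. A call takes as long as a camera call. They do not tell look-alikes from the thing itself.
- search_frame(camera, target): "box" ([left, top, right, bottom] in pixels, round what is visible of it).
The state is a dict: "time_s": time; "q": joint angles; "dq": joint speeds; "joint_efforts": joint torques, N m; "eef_pos": TCP position; "eef_rot": TCP orientation; "wrist_force": force on the tool from outside, world axes, zero at the start; "torque": the same for the moment, N m; "opening": opening from 0.0 (shut) to 1.0 (fully open).
Only numpy, scipy, OpenCV 4.12 (cv2) and the standard library are available. Lean on these libraries where they do the work, as an engineer would, in place of code of your own. Each camera call takes 0.05 s, during which the arm holds its last target.

## Task

The sink edge is about to be resealed. Work the trigger of the long sealant gun lying in its holder: with one finger behind the grip and the other in front of the trigger, squeeze the trigger right in towards the grip, keep it squeezed for two seconds, then let it spring fully back out and move the hand clear. Do not squeeze the trigger of the short glue gun.

Things in the scene. Friction and masses are not known exactly. Their poses are not given: they have to be found in the camera images.
- sealant_gun: Long sealant gun (450 mm: grey cast body, white cartridge 49 mm across, nozzle, rear rod) lying on its side, fixed in a wooden holder. Origin on the worktop under the cast body, on the barrel's axis; x towards the nozzle, z up. Barrel flanks at y = -28 and +28 mm, top 91 mm high. Black grip sticks out level to -y: x -22 to 0, y to -132 mm, 49 to 75 mm high, clear space under and around it.
- squeeze_point (a point): Point fixed to the sealant gun (same axes), at x = -9, y = -90, 62 mm high: middle of the gripper's opening for the squeeze. Fingers come from above, closing along x. From this point the grip's back is at x = -13 mm, the trigger's front at +35 mm at rest, +20 mm squeezed, so open 76 mm or more, then close to about 33 mm or less. Stay within 5 mm of it in x: the gun does not yield.
- sealant_trigger (a joint): Hinge of the sealant gun's trigger: steel bar 7 by 22 mm (51 to 73 mm high), 95 mm long, on the nozzle side of the grip. Upright axis at x = 16, y = -28 mm of the gun. 0 rad is at rest (out), 0.24 rad fully squeezed (stop). A spring returns it; at the squeeze point it takes about 3 N to start, 10 N at the stop.
- glue_trigger (a joint): Hinge of the trigger of the bystander, a short glue gun (200 mm, fat grey plastic body, dark nozzle, stubby 40 mm black trigger, 79 mm high), lying on its side in its own fixed holder. 0 rad at rest (out), 0.30 rad squeezed. Leave alone. The two guns lie left and right, either way round, each turned up to 20 degrees from pointing straight away from the robot.
Not all that is in view belongs to the job. There is more than one size of the part that bears glue_trigger; the job needs the smallest.

How it is judged:
By the outcome, as a careful person would: the job done as asked, in the order asked, and still so for the second after the job is handed in, with the robot touching nothing.
It also fails if it takes over 29 s, if anything falls off the work surface, if the arm or the gripper's body presses on something with over 40 N, if the wrist force passes 120 N, or if a joint passes its speed limit or range.

## Working session

There is one attempt and no reset: what is moved stays moved. The work goes in short steps, Python scripts to look and compute and a tool call to move; the robot and the scene stay as the last step left them, time stands still between calls to the robot, and variables do not carry over. Pictures are saved under pics/ and viewed, and the job is handed in when it is done.

Besides the shell and the picture viewer there is one more tool, called after "Emit:" by a JSON object that holds its "method" and its "body". arm_command: Moves the arm, as the interface text tells. Shifts and turns lie within -1 to 1; 1 stands for 0.2 m of shift or 60 degrees of turn. Its arguments: {"type":"object","properties":{"motion":{"type":"string"}},"required":["motion"]}

```bash
mkdir -p pics; python3 - <<'E'
from bench import *
import cv2,json,numpy as np
o=get_obs();print({k:np.round(o[k],3).tolist() for k in o})
for n in("top","side"):
    c=camera(n);cv2.imwrite(f"pics/{n}1.png",c["img"][:,:,::-1]);np.savez(f"{n}.npz",**c)
    print(n,np.round(c["intrinsics"],1).tolist(),np.round(c["pose"],4).tolist())
    for t in("sealant_gun","glue_trigger","sealant_trigger","squeeze_point"):
        print(t,[(np.round(d["box"]).tolist(),round(d["conf"],2)) for d in search_frame(n,t)])
E
```

```text
{'time_s': 0.0, 'q': [-1.473, 0.182, 1.608, 0.0, 1.354, -0.206], 'dq': [-0.001, -0.001, 0.002, -0.002, 0.001, -0.001], 'joint_efforts': [0.003, -44.487, -35.134, -0.0, 0.009, -0.0], 'eef_pos': [0.172, -0.548, 0.23], 'eef_rot': [-0.001, 0.988, 0.151, 0.0], 'wrist_force': [-0.536, 0.295, -0.796], 'torque': [0.033, 0.005, 0.01], 'opening': 1.0}
top [[386.1, 0.0, 320.7], [0.0, 386.1, 199.8], [0.0, 0.0, 1.0]] [[-0.0111, -0.9982, 0.0596, 0.4319], [-0.9999, 0.0115, 0.0052, 0.0224], [-0.0059, -0.0596, -0.9982, 1.0367], [0.0, 0.0, 0.0, 1.0]]
sealant_gun [([168.0, 80.0, 261.0, 250.0], 0.58)]
glue_trigger [([452.0, 280.0, 475.0, 296.0], 0.6), ([302.0, 93.0, 325.0, 103.0], 0.5), ([395.0, 178.0, 414.0, 183.0], 0.38)]
sealant_trigger [([217.0, 174.0, 250.0, 190.0], 0.72), ([396.0, 179.0, 411.0, 185.0], 0.48)]
squeeze_point [([167.0, 79.0, 259.0, 252.0], 0.85)]
side [[363.2, 0.0, 321.4], [0.0, 363.2, 206.8], [0.0, 0.0, 1.0]] [[-0.8876, -0.3015, 0.3482, 0.2454], [-0.4605, 0.5624, -0.6867, 0.5531], [0.0112, -0.7699, -0.6381, 0.56], [0.0, 0.0, 0.0, 1.0]]
sealant_gun [([60.0, 249.0, 327.0, 368.0], 0.78)]
glue_trigger [([217.0, 167.0, 237.0, 181.0], 0.5), ([351.0, 157.0, 357.0, 161.0], 0.46)]
sealant_trigger []
squeeze_point []
```

View pics/top1.png

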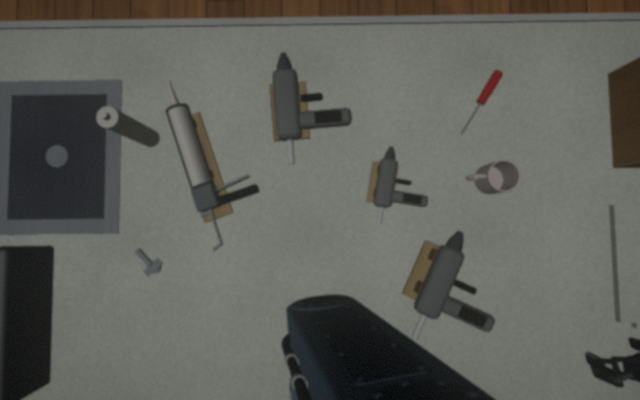

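View pics/side1.png

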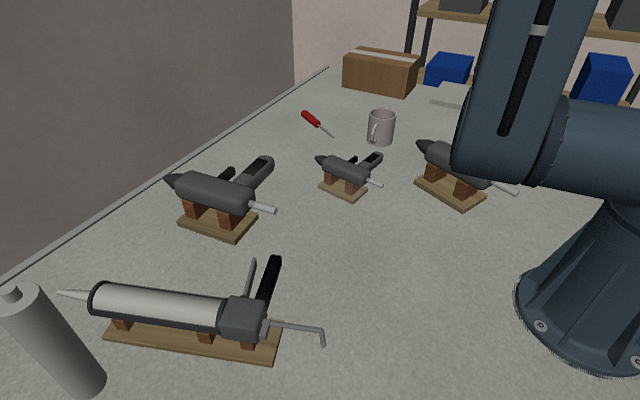

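```bash
python3 - <<'E'
import cv2
i=cv2.imread("pics/top1.png")[70:265,155:275]
cv2.imwrite("pics/topc.png",cv2.resize(i[:150],None,fx=4,fy=4,interpolation=cv2.INTER_CUBIC))
cv2.imwrite("pics/topc2.png",cv2.resize(i[70:],None,fx=4.7,fy=4.7,interpolation=cv2.INTER_CUBIC))
E
```

```text
(no output)
```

View pics/topc.png

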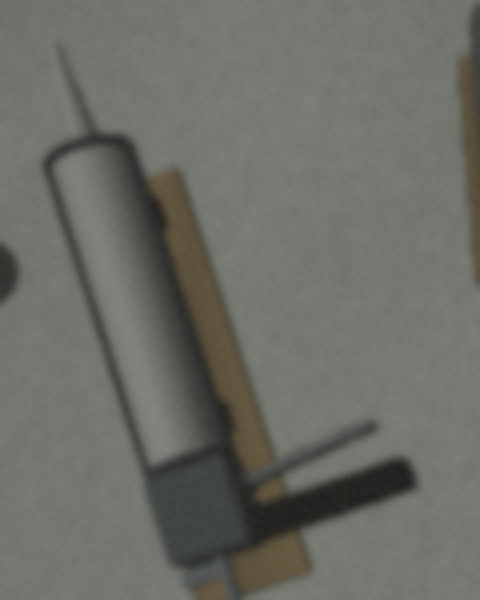

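View pics/topc2.png

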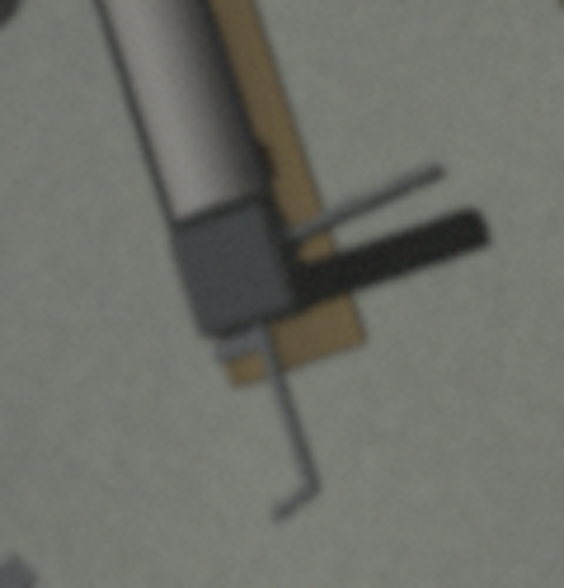

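```bash
cat > h.py <<'E'
import numpy as np
from scipy.spatial.transform import Rotation as R
def ray(K,P,uv,z):
    d=P[:3,:3]@np.linalg.solve(K,[uv[0],uv[1],1]);o=P[:3,3]
    return o+d*(z-o[2])/d[2]
def proj(K,P,X):
    X=(np.atleast_2d(X)-P[:3,3])@P[:3,:3];x=X@K.T;return x[:,:2]/x[:,2:]
def gun2w(x,y,yaw,p):
    p=np.atleast_2d(p)/1000;c,s=np.cos(yaw),np.sin(yaw)
    return np.c_[x+c*p[:,0]-s*p[:,1],y+s*p[:,0]+c*p[:,1],p[:,2]]
E
python3 - <<'E'
from h import *
from scipy.optimize import least_squares
c=np.load("top.npz");K,P=c["intrinsics"],c["pose"]
f=lambda u,v:(155+u/4,70+v/4)
f=lambda u,v:(155+(u-1.5)/4,70+(v-1.5)/4)
obs=[((0,-132,70),f(407,456)),((-22,-132,70),f(417,488)),((0,-45,75),f(265,503)),((-22,-45,75),f(270,534))]
X=np.array([o[0] for o in obs]);U=np.array([o[1] for o in obs])
r=least_squares(lambda q:(proj(K,P,gun2w(*q,X))-U).ravel(),[.4,.33,.3])
print(r.x,np.degrees(r.x[2]),r.fun.round(2))
q=r.x
print("sp",gun2w(*q,(-9,-90,62)))
a=ray(K,P,f(268,502),.075);b=ray(K,P,f(407,456),.075);print("grip dir",np.degrees(np.arctan2(*(b-a)[:2]))) 
for u,v in((47,165),(152,478)):print(ray(K,P,f(u,v),.062))
E
```

```text
[0.49168759 0.31832666 0.30557426] 17.508115482366275 [-1.39  0.36 -1.25  0.64  0.63 -0.79  1.99 -0.19]
sp [[0.5101802 0.2297884 0.062    ]]
grip dir 162.2448434094975
[0.7236057  0.42164082 0.062     ]
[0.52097053 0.35229312 0.062     ]
```

```bash
cat > plan.py <<'E'
import sys
from h import *
from bench import get_obs
# usage: plan.py x y z yawdeg nrows
def state():
    o=get_obs();w,x,y,z=o["eef_rot"];Rm=R.from_quat([x,y,z,w]);return o,np.array(o["eef_pos"]),Rm
if __name__=="__main__":
    t=np.array(list(map(float,sys.argv[1:4])));yaw=np.radians(float(sys.argv[4]));n=int(sys.argv[5])
    c,s=np.cos(yaw),np.sin(yaw)
    Rt=R.from_matrix(np.array([[c,s,0],[s,-c,0],[0,0,-1]]).T) if 0 else R.from_matrix(np.array([[c,s,0],[s,-c,0],[0,0,-1.]]))
    o,p,Rc=state();rv=(Rc.inv()*Rt).as_rotvec();print(p.round(4),"turn deg",np.degrees(rv).round(2),"d",(t-p).round(4))
    for i in range(n):
        Ri=Rc*R.from_rotvec(rv*i/n)
        print((Ri.inv().apply((t-p)/n)/.2).round(3),(rv/n/np.radians(60)).round(4))
E
python3 plan.py .51 .23 .23 108.5 30
```

```text
[ 0.172  -0.5487  0.2313] turn deg [ -0.   -0.  -91.1] d [ 0.338   0.7787 -0.0013]
[ 0.093 -0.107  0.   ] [-0.     -0.     -0.0506]
[ 0.098 -0.102  0.   ] [-0.     -0.     -0.0506]
[ 0.103 -0.097  0.   ] [-0.     -0.     -0.0506]
[ 0.108 -0.091  0.   ] [-0.     -0.     -0.0506]
[ 0.113 -0.085  0.   ] [-0.     -0.     -0.0506]
[ 0.117 -0.079  0.   ] [-0.     -0.     -0.0506]
[ 0.121 -0.073  0.   ] [-0.     -0.     -0.0506]
[ 0.125 -0.066  0.   ] [-0.     -0.     -0.0506]
[ 0.128 -0.059  0.   ] [-0.     -0.     -0.0506]
[ 0.131 -0.053  0.   ] [-0.     -0.     -0.0506]
[ 0.134 -0.046  0.   ] [-0.     -0.     -0.0506]
[ 0.136 -0.038  0.   ] [-0.     -0.     -0.0506]
[ 0.138 -0.031  0.   ] [-0.     -0.     -0.0506]
[ 0.139 -0.024  0.   ] [-0.     -0.     -0.0506]
[ 0.141 -0.016  0.   ] [-0.     -0.     -0.0506]
[ 0.141 -0.009  0.   ] [-0.     -0.     -0.0506]
[ 0.141 -0.001  0.   ] [-0.     -0.     -0.0506]
[0.141 0.006 0.   ] [-0.     -0.     -0.0506]
[0.141 0.014 0.   ] [-0.     -0.     -0.0506]
[0.14  0.021 0.   ] [-0.     -0.     -0.0506]
[0.139 0.028 0.   ] [-0.     -0.     -0.0506]
[0.137 0.036 0.   ] [-0.     -0.     -0.0506]
[0.135 0.043 0.   ] [-0.     -0.     -0.0506]
[0.132 0.05  0.   ] [-0.     -0.     -0.0506]
[0.13  0.057 0.   ] [-0.     -0.     -0.0506]
[0.126 0.064 0.   ] [-0.     -0.     -0.0506]
[0.123 0.07  0.   ] [-0.     -0.     -0.0506]
[0.119 0.077 0.   ] [-0.     -0.     -0.0506]
[0.115 0.083 0.   ] [-0.     -0.     -0.0506]
[0.11  0.089 0.   ] [-0.     -0.     -0.0506]
```

Emit:
{"method": "arm_command", "body": {"motion": "0.09 -0.11 0 0 0 -0.05 1; 0.10 -0.10 0 0 0 -0.05 1; 0.10 -0.10 0 0 0 -0.05 1; 0.11 -0.09 0 0 0 -0.05 1; 0.11 -0.085 0 0 0 -0.05 1; 0.12 -0.08 0 0 0 -0.05 1; 0.12 -0.07 0 0 0 -0.05 1; 0.125 -0.065 0 0 0 -0.05 1; 0.13 -0.06 0 0 0 -0.05 1; 0.13 -0.05 0 0 0 -0.05 1"}}

```text
time_s: 1.33
eef_pos: [0.2842, -0.2831, 0.2304]
eef_rot: [0.002, 0.913, 0.409, -0.001]
wrist_force: [0.7, -0.1, 0.2]
opening: 1.002
```

```bash
python3 plan.py .51 .23 .23 108.5 20
```

```text
[ 0.2842 -0.2831  0.2304] turn deg [  0.08   0.21 -60.25] d [ 2.258e-01  5.131e-01 -4.000e-04]
[ 0.133 -0.043 -0.   ] [ 0.0001  0.0002 -0.0502]
[ 0.135 -0.036 -0.   ] [ 0.0001  0.0002 -0.0502]
[ 0.137 -0.029 -0.   ] [ 0.0001  0.0002 -0.0502]
[ 0.138 -0.022 -0.   ] [ 0.0001  0.0002 -0.0502]
[ 0.139 -0.015 -0.   ] [ 0.0001  0.0002 -0.0502]
[ 0.14  -0.007 -0.   ] [ 0.0001  0.0002 -0.0502]
[ 0.14  0.   -0.  ] [ 0.0001  0.0002 -0.0502]
[ 0.14   0.008 -0.   ] [ 0.0001  0.0002 -0.0502]
[ 0.139  0.015 -0.   ] [ 0.0001  0.0002 -0.0502]
[ 0.138  0.022 -0.   ] [ 0.0001  0.0002 -0.0502]
[ 0.137  0.029 -0.   ] [ 0.0001  0.0002 -0.0502]
[ 0.135  0.037 -0.   ] [ 0.0001  0.0002 -0.0502]
[ 0.133  0.044 -0.   ] [ 0.0001  0.0002 -0.0502]
[ 0.131  0.051 -0.   ] [ 0.0001  0.0002 -0.0502]
[0.128 0.057 0.   ] [ 0.0001  0.0002 -0.0502]
[0.125 0.064 0.   ] [ 0.0001  0.0002 -0.0502]
[0.121 0.071 0.   ] [ 0.0001  0.0002 -0.0502]
[0.117 0.077 0.   ] [ 0.0001  0.0002 -0.0502]
[0.113 0.083 0.   ] [ 0.0001  0.0002 -0.0502]
[0.109 0.089 0.   ] [ 0.0001  0.0002 -0.0502]
```

Tracking is good.

Emit:
{"method": "arm_command", "body": {"motion": "0.135 -0.045 0 0 0 -0.05 1; 0.135 -0.035 0 0 0 -0.05 1; 0.135 -0.03 0 0 0 -0.05 1; 0.14 -0.02 0 0 0 -0.05 1; 0.14 -0.015 0 0 0 -0.05 1; 0.14 -0.005 0 0 0 -0.05 1; 0.14 0 0 0 0 -0.05 1; 0.14 0.01 0 0 0 -0.05 1; 0.14 0.015 0 0 0 -0.05 1; 0.14 0.02 0 0 0 -0.05 1"}}

```text
time_s: 2.17
eef_pos: [0.399, -0.0119, 0.2322]
eef_rot: [0.007, 0.768, 0.64, 0.0]
wrist_force: [0.6, -0.1, -0.2]
opening: 1.0
```

Emit:
{"method": "arm_command", "body": {"motion": "0.135 0.03 0 0 0 -0.05 1; 0.135 0.035 0 0 0 -0.05 1; 0.135 0.045 0 0 0 -0.05 1; 0.13 0.05 0 0 0 -0.05 1; 0.13 0.055 0 0 0 -0.05 1; 0.125 0.065 0 0 0 -0.05 1; 0.12 0.07 0 0 0 -0.05 1; 0.115 0.075 0 0 0 -0.05 1; 0.09 0.07 0 0 0 -0.05 1; 0 0 0 0 0 0 1"}}

```text
time_s: 3.0
eef_pos: [0.4951, 0.2348, 0.2329]
eef_rot: [0.009, 0.584, 0.812, 0.001]
wrist_force: [-0.4, -0.4, 0.4]
opening: 0.995
```

```bash
python3 plan.py .51 .23 .23 108.5 1; python3 - <<'E'
from bench import *
import cv2
from plan import state
o,p,Rm=state()
c=camera("wrist");cv2.imwrite("pics/w1.png",c["img"][:,:,::-1])
np=__import__("numpy")
np.savez("w1.npz",p=p,R=Rm.as_matrix(),**c)
print(np.round(c["mount"],4).tolist(),c["intrinsics"].round(1).tolist())
for t in("sealant_gun","sealant_trigger"):
    print(t,[(np.round(d["box"]).tolist(),round(d["conf"],2)) for d in search_frame("wrist",t)])
E
```

```text
[0.4951 0.2348 0.2329] turn deg [0.74 0.78 0.05] d [ 0.0149 -0.0048 -0.0029]
[-0.046  0.063  0.016] [0.0123 0.013  0.0008]
[[0.0001, -0.9597, -0.281, 0.0707], [1.0, 0.0001, -0.0, -0.0001], [0.0001, -0.281, 0.9597, -0.1412], [0.0, 0.0, 0.0, 1.0]] [[295.9, 0.0, 315.9], [0.0, 295.9, 201.7], [0.0, 0.0, 1.0]]
sealant_gun [([208.0, 70.0, 638.0, 234.0], 0.77)]
sealant_trigger [([343.0, 137.0, 360.0, 219.0], 0.64)]
```

View pics/w1.png

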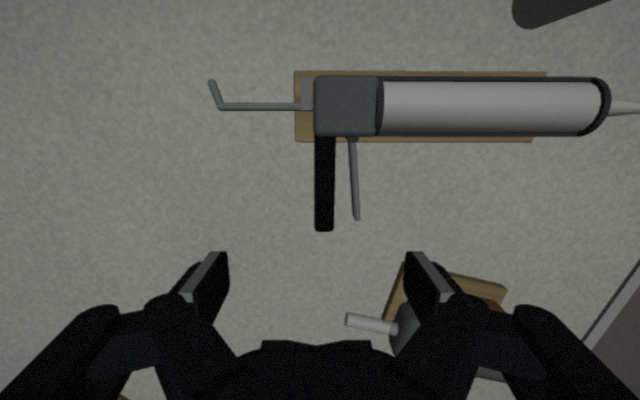

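```bash
python3 - <<'E'
import cv2
i=cv2.imread("pics/w1.png")[65:240,290:400]
cv2.imwrite("pics/w1c.png",cv2.convertScaleAbs(cv2.resize(i[:],None,fx=3.4*1,fy=3.4,interpolation=cv2.INTER_CUBIC),alpha=2))
E
```

```text
(no output)
```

View pics/w1c.png

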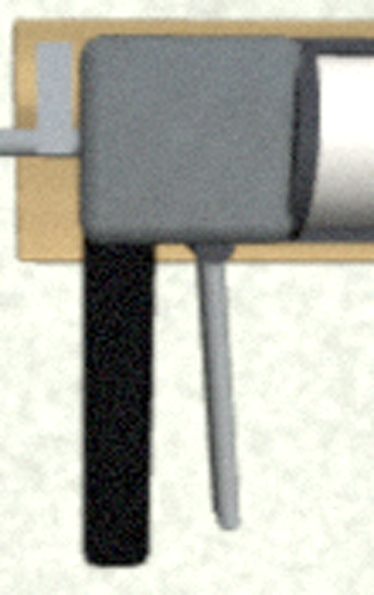

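```bash
python3 - <<'E'
from h import *
from scipy.optimize import least_squares
c=np.load("w1.npz");K=c["intrinsics"];T=np.eye(4);T[:3,:3]=c["R"];T[:3,3]=c["p"];P=T@c["mount"]
print("cam",P[:3,3])
f=lambda u,v:(290+(u-1.2)/3.4,65+(v-1.2)/3.4)
# line-type obs: (point, comp, value)
obs=[((0,-125,75),0,f(149.5,0)[0]),((-22,-125,75),0,f(83,0)[0]),((0,-40,75),0,f(153,0)[0]),((-22,-40,75),0,f(85,0)[0]),
 ((-11,-132,73),1,f(0,566)[1]),((-11,-28,88),1,f(0,243)[1]),((30,-28,88),1,f(0,243)[1]),((-11,28,88),1,f(0,36)[1]),((30,28,88),1,f(0,36)[1])]
X=np.array([o[0] for o in obs]);k=[o[1] for o in obs];U=np.array([o[2] for o in obs])
r=least_squares(lambda q:proj(K,P,gun2w(*q,X))[range(len(k)),k]-U,[.49,.318,.3],x_scale=[.01,.01,.01])
q=r.x;print(q,np.degrees(q[2]),r.fun.round(2));sp=gun2w(*q,(-9,-90,62))[0];print("sp",sp)
np.save("q.npy",q)
# trigger tip check: front at y=-90 should be x=26
print(proj(K,P,gun2w(*q,[(26,-90,73),(19,-90,73),(0,-132,75),(-22,-132,75)]))-[290,65])
E
```

```text
cam [0.47017763 0.30309633 0.37312166]
[0.49158879 0.31426546 0.31903405] 18.279304541921213 [ 0.23 -0.5   1.13 -0.87  1.78  1.3   1.47 -1.99 -1.68]
sp [0.5112714  0.22598412 0.062     ]
[[ 69.04219978 131.13323571]
 [ 62.43220613 131.12554562]
 [ 43.70705581 168.61370204]
 [ 23.54507417 168.62516418]]
```

```bash
python3 - <<'E'
from h import *
print(gun2w(*np.load("q.npy"),(-6,-90,42)))
E
python3 plan.py .5141 .2269 .20 108.3 3
```

```text
[[0.51412001 0.22692507 0.042     ]]
[0.4938 0.2314 0.2325] turn deg [ 0.6   0.86 -0.07] d [ 0.0203 -0.0045 -0.0325]
[-0.017  0.029  0.055] [ 0.0034  0.0048 -0.0004]
[-0.017  0.029  0.055] [ 0.0034  0.0048 -0.0004]
[-0.017  0.03   0.054] [ 0.0034  0.0048 -0.0004]
```

Emit:
{"method": "arm_command", "body": {"motion": "-0.017 0.029 0.055 0.0034 0.0048 0 1; -0.017 0.029 0.055 0.0034 0.0048 0 1; -0.017 0.03 0.055 0.0034 0.0048 0 1; 0 0 0 0 0 0 1; 0 0 0 0 0 0 1; 0 0 0 0 0 0 1"}}

```text
time_s: 3.65
eef_pos: [0.5152, 0.2204, 0.1956]
eef_rot: [-0.001, 0.59, 0.807, -0.001]
wrist_force: [-0.9, 0.4, -0.3]
opening: 1.001
```

```bash
python3 - <<'E'
from bench import *
import cv2, numpy as np
from plan import state
from h import *
o,p,Rm=state()
c=camera("wrist");cv2.imwrite("pics/w2.png",c["img"][:,:,::-1])
np.savez("w2.npz",p=p,R=Rm.as_matrix(),**c)
K=c["intrinsics"];T=np.eye(4);T[:3,:3]=Rm.as_matrix();T[:3,3]=p;P=T@c["mount"]
q=np.load("q.npy")
pr=lambda X:proj(K,P,gun2w(*q,X))
im=c["img"][:,:,::-1].copy();im=cv2.convertScaleAbs(im,alpha=2)
s=4;im=cv2.resize(im[60:205,250:420],None,fx=s,fy=s,interpolation=cv2.INTER_CUBIC)
def line(X,col):
    u=((pr(X)-[250,60]+.5)*s).astype(int);cv2.polylines(im,[u.reshape(-1,1,2)],True,col,1)
line([(0,-132,75),(-22,-132,75),(-22,-28,75),(0,-28,75)],(0,0,255))
line([(26,-90,73),(19,-90,73)],(0,255,0))
cv2.imwrite("pics/w2o.png",im)
E
python3 plan.py .5141 .2269 .20 108.3 1
```

```text
[0.5152 0.2205 0.1958] turn deg [-0.16 -0.04 -0.62] d [-0.0011  0.0064  0.0042]
[ 0.032  0.005 -0.021] [-0.0027 -0.0006 -0.0104]
```

View pics/w2o.png

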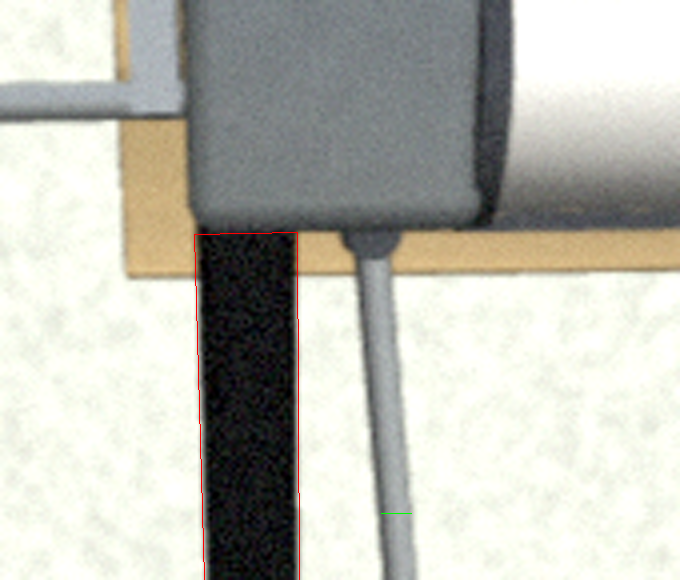

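View pics/w2.png

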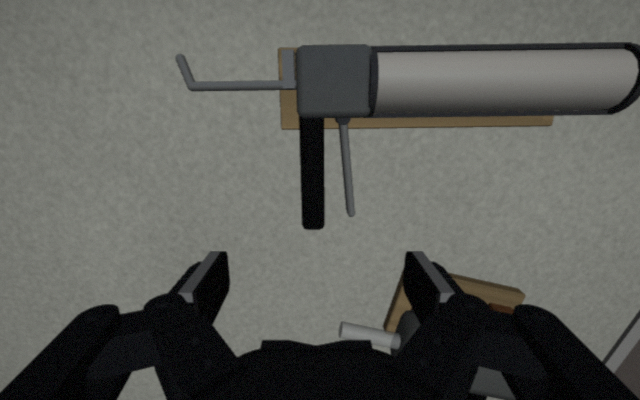

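Emit:
{"method": "arm_command", "body": {"motion": "0.016 0.003 0 0 0 -0.005 1; 0.016 0.002 0.05 0 0 -0.005 1; 0 0 0.1 0 0 0 1; 0 0 0.1 0 0 0 1; 0 0 0.1 0 0 0 1; 0 0 0.07 0 0 0 1; 0 0 0 0 0 0 1; 0 0 0 0 0 0 1"}}

```text
time_s: 4.37
eef_pos: [0.5147, 0.2303, 0.1103]
eef_rot: [0.001, 0.584, 0.812, 0.002]
wrist_force: [-0.2, -0.2, 0.5]
opening: 1.0
```

```bash
python3 plan.py .5141 .2269 .042 108.3 4
```

```text
[0.5147 0.2303 0.1103] turn deg [ 0.32 -0.02  0.24] d [-0.0006 -0.0034 -0.0683]
[-0.004 -0.003  0.085] [ 0.0013 -0.0001  0.001 ]
[-0.004 -0.002  0.085] [ 0.0013 -0.0001  0.001 ]
[-0.004 -0.002  0.085] [ 0.0013 -0.0001  0.001 ]
[-0.004 -0.002  0.085] [ 0.0013 -0.0001  0.001 ]
```

Emit:
{"method": "arm_command", "body": {"motion": "-0.004 -0.003 0.05 0.001 0 0.001 1; -0.004 -0.002 0.08 0.001 0 0.001 1; -0.004 -0.002 0.08 0.001 0 0.001 1; -0.004 -0.002 0.08 0.001 0 0.001 1; 0 0 0.04 0 0 0 1; 0 0 0 0 0 0 1; 0 0 0 0 0 0 1"}}

```text
time_s: 4.95
eef_pos: [0.5185, 0.2289, 0.0462]
eef_rot: [0.004, 0.585, 0.811, 0.005]
wrist_force: [0.1, 0.4, 0.5]
opening: 0.999
```

```bash
python3 plan.py .5141 .2269 .042 108.3 1;  python3 - <<'E'
from bench import *
import cv2, numpy as np
c=camera("wrist");cv2.imwrite("pics/w3.png",cv2.convertScaleAbs(c["img"][:,:,::-1],alpha=1.8))
c=camera("side");cv2.imwrite("pics/s3.png",cv2.resize(c["img"][180:380,60:360,::-1],None,fx=2.6,fy=2.6))
o=get_obs();print(o["wrist_force"])
E
```

```text
[0.5185 0.2289 0.0462] turn deg [0.72 0.05 0.11] d [-0.0044 -0.002  -0.0042]
[-0.002 -0.024  0.021] [0.0119 0.0008 0.0018]
[ 0.60292902 -0.55071339  0.49296946]
```

View pics/w3.png

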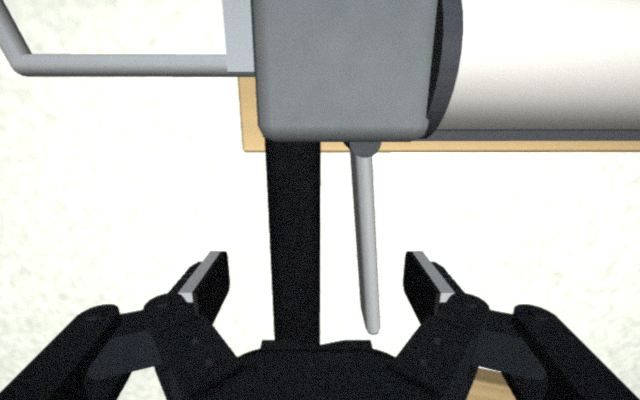

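View pics/s3.png

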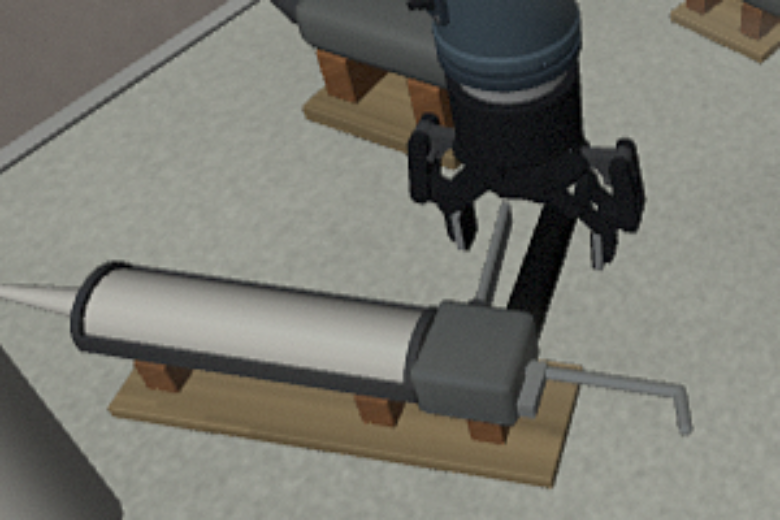

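Emit:
{"method": "arm_command", "body": {"motion": "0 -0.014 0.011 0.006 0 0 1; 0 -0.014 0.011 0.006 0 0 1; 0 0 0 0 0 0 1; 0 0 0 0 0 0 1; 0 0 0 0 0 0 1"}}

```text
time_s: 5.47
eef_pos: [0.5152, 0.2276, 0.0452]
eef_rot: [0.002, 0.585, 0.811, 0.002]
wrist_force: [1.1, 0.4, -0.6]
opening: 1.002
```

```bash
python3 plan.py .5141 .2269 .042 108.3 1
```

```text
[0.5152 0.2276 0.0452] turn deg [0.3  0.09 0.12] d [-0.0011 -0.0007 -0.0032]
[-0.002 -0.007  0.016] [0.0049 0.0015 0.002 ]
```

Emit:
{"method": "arm_command", "body": {"motion": "0 -0.011 0.014 0.004 0 0 1; 0 0 0 0 0 0 1; 0 0 0 0 0 0 1"}}

```text
time_s: 5.72
eef_pos: [0.5133, 0.227, 0.0426]
eef_rot: [0.001, 0.585, 0.811, 0.0]
wrist_force: [-0.3, 0.1, 0.4]
opening: 1.002
```

```bash
python3 plan.py .5141 .2269 .042 108.3 1
```

```text
[0.5133 0.227  0.0426] turn deg [0.08 0.1  0.13] d [ 0.0008 -0.0001 -0.0006]
[-0.002  0.004  0.003] [0.0014 0.0016 0.0022]
```

Emit:
{"method": "arm_command", "body": {"motion": "0 0 0 0 0 0 0.6; 0 0 0 0 0 0 0.5; 0 0 0 0 0 0 0.45; 0 0 0 0 0 0 0.42; 0 0 0 0 0 0 0.42"}}

```text
time_s: 6.13
eef_pos: [0.5166, 0.2277, 0.0453]
eef_rot: [0.003, 0.585, 0.811, 0.003]
wrist_force: [-9.8, -4.6, 5.4]
opening: 0.427
```

Emit:
{"method": "arm_command", "body": {"motion": "0 0 0 0 0 0 0.36; 0 0 0 0 0 0 0.3; 0 0 0 0 0 0 0.3; 0 0 0 0 0 0 0.3; 0 0 0 0 0 0 0.3"}}

```text
time_s: 6.55
eef_pos: [0.5149, 0.2271, 0.0458]
eef_rot: [0.002, 0.586, 0.811, 0.001]
wrist_force: [-1.4, -0.9, 1.7]
opening: 0.376
```

```bash
python3 plan.py .5141 .2269 .042 108.3 1;  python3 - <<'E'
from bench import *
import cv2, numpy as np
c=camera("wrist");cv2.imwrite("pics/w4.png",cv2.convertScaleAbs(c["img"][:,:,::-1],alpha=1.8))
o=get_obs();print(o["wrist_force"],o["torque"],o["opening"])
E
```

```text
[0.5149 0.2271 0.0458] turn deg [ 0.23  0.1  -0.01] d [-0.0008 -0.0002 -0.0038]
[ 0.    -0.004  0.019] [ 0.0038  0.0017 -0.0001]
[-0.62145217 -0.09665466  1.53530789] [ 0.06231385 -0.23817065 -0.23487092] 0.378212270844296
```

View pics/w4.png

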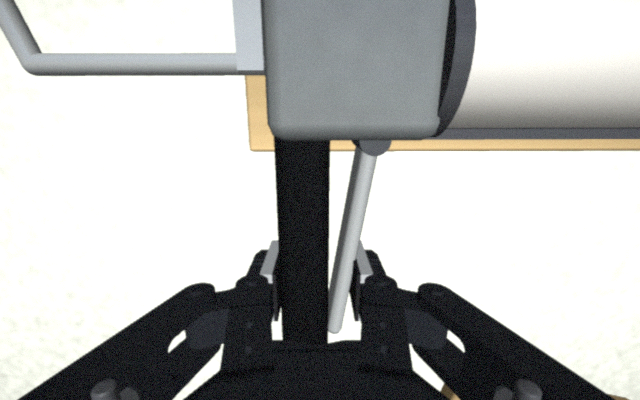

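Emit:
{"method": "arm_command", "body": {"motion": "0 0 0 0 0 0 0.25; 0 0 0 0 0 0 0.25; 0 0 0 0 0 0 0.25; 0 0 0 0 0 0 0.25; 0 0 0 0 0 0 0.25; 0 0 0 0 0 0 0.25; 0 0 0 0 0 0 0.25; 0 0 0 0 0 0 0.25; 0 0 0 0 0 0 0.25; 0 0 0 0 0 0 0.25"}}

```text
time_s: 7.43
eef_pos: [0.5149, 0.2271, 0.0458]
eef_rot: [0.002, 0.586, 0.81, 0.001]
wrist_force: [-0.2, -0.7, 1.7]
opening: 0.378
```

Emit:
{"method": "arm_command", "body": {"motion": "0 0 0 0 0 0 0.25; 0 0 0 0 0 0 0.25; 0 0 0 0 0 0 0.25; 0 0 0 0 0 0 0.25; 0 0 0 0 0 0 0.25; 0 0 0 0 0 0 0.25; 0 0 0 0 0 0 0.25; 0 0 0 0 0 0 0.25; 0 0 0 0 0 0 0.25; 0 0 0 0 0 0 0.25"}}

```text
time_s: 8.27
eef_pos: [0.5149, 0.2271, 0.0458]
eef_rot: [0.002, 0.586, 0.811, 0.001]
wrist_force: [-0.5, -0.7, 1.5]
opening: 0.373
```

Emit:
{"method": "arm_command", "body": {"motion": "0 0 0 0 0 0 0.25; 0 0 0 0 0 0 0.25; 0 0 0 0 0 0 0.25; 0 0 0 0 0 0 0.25; 0 0 0 0 0 0 0.25; 0 0 0 0 0 0 0.25; 0 0 0 0 0 0 0.25; 0 0 0 0 0 0 0.25; 0 0 0 0 0 0 0.25; 0 0 0 0 0 0 0.25"}}

```text
time_s: 9.1
eef_pos: [0.5149, 0.2271, 0.0458]
eef_rot: [0.002, 0.586, 0.811, 0.001]
wrist_force: [0.6, -0.5, 1.9]
opening: 0.374
```

```bash
python3 plan.py .5141 .2269 .042 108.3 1;  python3 - <<'E'
from bench import *
import cv2, numpy as np
c=camera("wrist");cv2.imwrite("pics/w5.png",cv2.convertScaleAbs(c["img"][:,:,::-1],alpha=1.8))
o=get_obs();print(o["wrist_force"],o["torque"],o["opening"],o["time_s"])
E
```

```text
[0.5149 0.2271 0.0458] turn deg [ 0.22  0.1  -0.01] d [-0.0008 -0.0002 -0.0038]
[ 0.    -0.004  0.019] [ 0.0036  0.0017 -0.0002]
[ 0.30517024 -0.47962025  1.64878745] [ 0.08734532 -0.27927859 -0.27898036] 0.3767702023883648 9.15
```

View pics/w5.png

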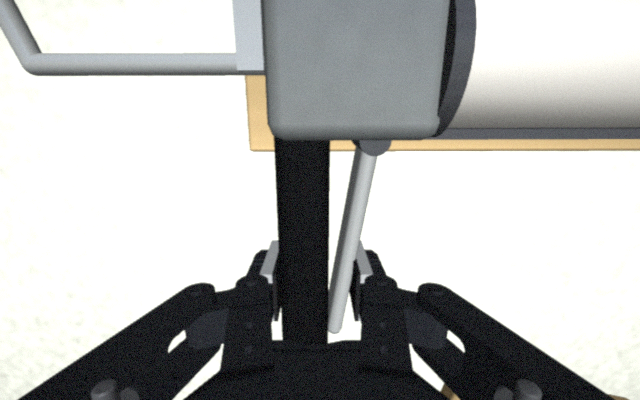

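Emit:
{"method": "arm_command", "body": {"motion": "0 0 0 0 0 0 0.6; 0 0 0 0 0 0 0.8; 0 0 0 0 0 0 1; 0 0 0 0 0 0 1; 0 0 0 0 0 0 1; 0 0 0 0 0 0 1; 0 0 0 0 0 0 1; 0 0 0 0 0 0 1; 0 0 0 0 0 0 1; 0 0 0 0 0 0 1"}}

```text
time_s: 9.98
eef_pos: [0.5157, 0.2273, 0.045]
eef_rot: [0.003, 0.585, 0.811, 0.001]
wrist_force: [-0.2, -0.7, 0.5]
opening: 1.004
```

```bash
python3 plan.py .5141 .2269 .2 108.3 8
```

```text
[0.5157 0.2273 0.045 ] turn deg [0.31 0.13 0.12] d [-0.0016 -0.0004  0.155 ]
[-0.    -0.    -0.097] [0.0006 0.0003 0.0003]
[-0.    -0.001 -0.097] [0.0006 0.0003 0.0003]
[-0.    -0.001 -0.097] [0.0006 0.0003 0.0003]
[-0.    -0.001 -0.097] [0.0006 0.0003 0.0003]
[-0.    -0.001 -0.097] [0.0006 0.0003 0.0003]
[-0.    -0.001 -0.097] [0.0006 0.0003 0.0003]
[-0.    -0.001 -0.097] [0.0006 0.0003 0.0003]
[ 0.    -0.001 -0.097] [0.0006 0.0003 0.0003]
```

Emit:
{"method": "arm_command", "body": {"motion": "0 -0.003 -0.03 0 0 0 1; 0 -0.001 -0.07 0 0 0 1; 0 -0.001 -0.1 0 0 0 1; 0 -0.001 -0.1 0 0 0 1; 0 0 -0.12 0 0 0 1; 0 0 -0.12 0 0 0 1; 0 0 -0.12 0 0 0 1; 0 0 -0.1 0 0 0 1; 0 0 0 0 0 0 1; 0 0 0 0 0 0 1"}}

```text
time_s: 10.82
eef_pos: [0.5116, 0.2266, 0.2062]
eef_rot: [0.002, 0.585, 0.811, 0.0]
wrist_force: [-0.1, -0.2, -1.1]
opening: 0.998
```

```bash
python3 - <<'E'
from bench import *
import cv2, numpy as np
c=camera("wrist");cv2.imwrite("pics/w6.png",cv2.convertScaleAbs(c["img"][:,:,::-1],alpha=1.8))
c=camera("top");cv2.imwrite("pics/t6.png",c["img"][:,:,::-1])
o=get_obs();print(o["wrist_force"],o["eef_pos"],o["dq"],o["time_s"])
E
```

```text
[ 0.26994458 -0.95397857 -0.69405943] [0.51139973 0.22651611 0.20530956] [-0.00160881  0.02379084  0.02056388 -0.00152247 -0.00042383  0.00183399] 10.9167
```

View pics/w6.png

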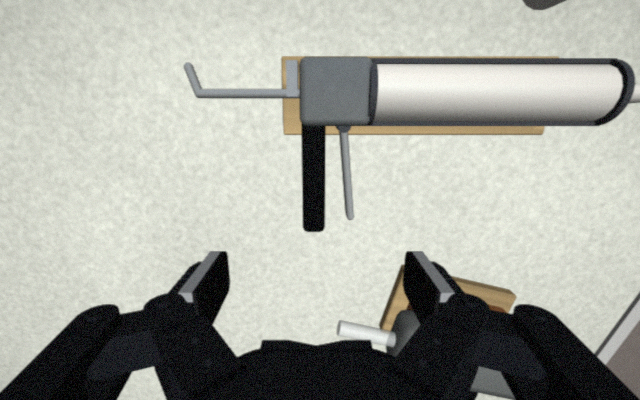

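View pics/t6.png

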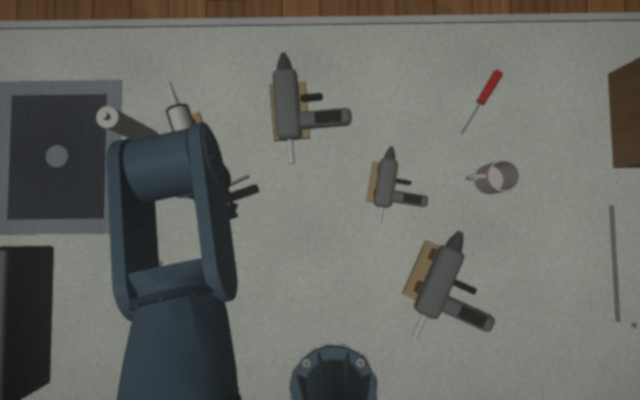

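The wrist view shows the trigger back at rest, with its tip at about (350, 216) as in the earlier view. The top view shows the glue guns unmoved. The hand is clear, so I'm handing in.

```bash
python3 -c "
from bench import *
print(hand_in())"
```

```text
the job is handed in; nothing more can be done
None
```

I squeezed the sealant gun's trigger right in, held it for over 2.5 s, let it spring back and raised the hand clear. I handed the job in at about 10.9 s, well under the 29 s limit.

- **Squeeze:** the fingers stopped at about 32 mm (opening 0.375), against the 33 mm or less asked for. The wrist picture showed the trigger tilted in by about 0.24 rad, its stop, when checked both before and after the hold.
- **Release:** after I opened the gripper and lifted to 0.205 m, the wrist picture showed the trigger back at its rest angle.
- **Position:** on the way down the hand drifted to about 8 mm from the squeeze point along the gun. I corrected this before closing the fingers. During the hold it sat about 4 mm off, close to the 5 mm limit.
- **Forces:** the highest wrist force I read was about 12 N, while closing. I only have readings from the end of each move.
- **Bystanders:** I went nowhere near the glue guns after the first pass above them, and the last top picture shows them unmoved.

No checks failed.

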